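Tighten a wheel-hub castle nut to its mark, line up the slot and fit the cotter pin

TASK

Push the spanner round clockwise (seen from above) to tighten the castle nut until its yellow stripe meets the yellow mark on the washer, then tighten a little further to the very next position where a slot lines up with the cotter hole in the stud (never back to the slot before). Then take the spanner off and lay it flat on the bare bench clear of the hub, pass the cotter pin through slot and hole from either side, and push it fully home until its eye sits against the nut. Turn the nut only with the spanner, and do not disturb the other things on the bench.

Things in the scene. Friction and masses are not known exactly. Their poses are not given: they have to be found in the camera images.
- wheel_hub: grey trailer wheel hub standing upright on a fixed steel plate (150 x 245 x 12 mm, four bolt heads to 21 mm high), everything fixed to the bench; the bench to its left is bare. Origin: on the stud axis at bench height, z up. Flange disc 202 mm across to 44 mm high, with five wheel studs on an 85 mm radius up to 67 mm high; boss 130 mm across to 76 mm; on it a washer 116 mm across, top face 80 mm high, with a yellow paint mark on its outer rim
- castle_nut (a joint): how far the castle nut has been turned clockwise (seen from above) from where it stands at the start, rad; 0 at the start. Its yellow stripe meets the mark on the washer at 0.60: up to there it turns lightly (about 0.5 N m); beyond, it bears on the washer and drags more the faster it is turned (about 0.9 to 1.1 N m at 0.3 rad/s), and stays where it is left. Slots recur every 1.047 rad; the wanted one lies somewhere between 0.80 and 1.35
- slot_a (a point): centre of the dark steel castle nut's crown, on the stud axis, 116 mm high; its x axis runs along one opposite pair of slots and turns with the nut. The nut: hexagon 60 mm across flats from 80 to 109 mm high, above it a crown 56 mm across up to 126 mm, cut by six radial slots 13 mm wide (open at the top, floor 109 mm high, level with the bottom of the cotter hole, one over each flat), with a yellow stripe on one tooth
- slot_b (a point): same point; x axis along the second pair of slots
- slot_c (a point): same point; x axis along the third pair of slots
- cotter_hole (a point): centre of the 13 mm through-hole in the stud (34 mm thick steel stud, top 131 mm high), 116 mm above the bench; its x axis runs along the hole. The stud does not turn
- spanner: steel ring spanner, already sitting on the nut's hexagon with about 5 degrees of play either way. Origin: centre of the ring's underside (80 mm high at the start), x axis along the handle towards its end, z up. Ring 94 mm across, 17 mm thick, hexagon hole 63 mm across flats; handle 24 mm wide and 13 mm thick (2 to 15 mm above the underside), ending 158 mm from the origin; about 0.32 kg, balance point about 45 mm from the origin. It must rise 55 mm to clear the stud
- spanner_handle (a point): point on the handle's centre line, 115 mm from the ring's centre
- cotter_pin: steel cotter pin 117 mm long lying on the bench: round shaft 9 mm thick and 95 mm long with a tapered tip, and a flat eye (ring 23 mm across, about 7 mm thick, lying level). Origin: under the shaft, 4.5 mm below its axis, 50 mm from the eye's centre; x axis along the shaft from eye to tip. Weight 50 g
- pin_eye (a point): centre of the pin's eye, 50 mm behind the origin, on the shaft's axis
- pin_tip (a point): tip of the pin, 55.5 mm ahead of the origin, on the shaft's axis
- pin_seat (a point): point on the shaft's axis 36.7 mm from the eye's centre; it lies at the middle of the hole when the pin is fully home
- paint_marker: white paint marker with a black cap, a bystander
- torch_light: black pocket lamp, a bystander
- g_clamp: dark G clamp lying on the bench, a bystander
- v_block: ground steel V block, a bystander
- tig_torch: black TIG torch lying on its stand at the front edge of the bench, up to 290 mm high, fixed: keep the arm clear of it

How it is judged:
By the outcome, as a careful person would: the job done as asked, in the order asked, and still so for the second after the job is handed in, with the robot touching nothing.
It also fails if it takes over 72 s, if anything falls off the work surface, if the arm or the gripper's body presses on something with over 40 N, if the wrist force passes 120 N, or if a joint passes its speed limit or range.

ROBOT

A 7-joint arm with a two-finger parallel gripper is mounted at the origin on a cart in front of the work surface, level with it; the furniture and walls round the work are solid. World frame = base frame: x ahead of the robot, y to its left, z up, the work surface at z = 0. Lengths are in m, angles in rad, forces in N, time in s.
With the tool pointing down it reaches from about 0.425 to 1.025 m from the base axis. Payload 9.4 kg.
Tool frame: the origin (TCP) lies on the centre line of the jaws, within the pads' length; the fingertips stand 19 mm ahead of it and the grasp point (between the pads) is the TCP; z points along the fingers, y is the line along which they close (so a half turn about z gives the same grasp; the last joint's range is limited). The gripper opens to 93 mm and grips with 3 to 60 N. Pads are 15 mm wide; open, the fingers measure 128 mm over their backs; the gripper's body (75 mm by 188 mm) begins 65 mm behind the grasp point.
Start: joints at [-1.392, 0.599, -0.003, 1.599, 0.002, 0.943, -0.08], TCP at [0.183, 0.701, 0.238] pointing down, gripper open.
Joint ranges: [-2.57, 2.57], [-0.35, 1.97], [-1.29, 1.29], [0.11, 2.56], [-1.05, 4.19], [0.11, 1.86], [-2.63, 2.63]. Speed limits (rad/s): [2.22, 2.22, 3.01, 3.01, 3.14, 3.14, 3.14].

INTERFACE

Orientations are given as a unit quaternion [x, y, z, w].
In Python, from bench import arm gives the robot as it stands.
- The arm moves only by the shell command python3 -m jog 'ROWS' [OPENING] [FORCE]. ROWS is text: rows parted by semicolons, each of 6 numbers parted by spaces: the shift along the tool's x, y, z in mm, then the turn, a rotation vector about the tool's x, y, z in rad. In form: x y z rx ry rz; .... A call has exactly 10 rows; each row is the pose to reach, as a shift and turn from the pose commanded when the call began, along the tool's axes at that moment; what a row does not reach only later rows make up. A row lasts 1/8 s, in which the tool goes at most 62.5 mm and 10.7 degrees, less where a joint would pass 70% of its speed; a pose out of reach is approached as far as the arm can. A call with a gripper value outside its range is refused whole. OPENING is the finger opening in mm, from 0 to 93, set as the call begins (- or left out, the last holds). The fingers move at their own pace and stop on an object; FORCE is the grip in N (left out, the last holds). Time passes only in rows, so rows that repeat a pose let the fingers close, or fill a call up. It gives the time, the measured TCP pose, the force, the opening and the grip force at its end, in the units of the state.
- arm.state(): the state, without advancing time (a new reading comes with each control period).
- arm.snapshot(name): name is "scene" or "top" or "wrist"; returns a dict with "pixels" (400x640x3 uint8, red, green, blue), "camera_matrix" (3x3 intrinsics, pixels), "pose" (4x4, takes a point from camera to world coordinates); the wrist camera has in their place "hand_eye" (4x4, takes a point from camera to tool coordinates, whose origin is the TCP and whose axes are the flange's). Camera axes: x right, y up, looking along -z (the intrinsics and any distortion apply to the point x, -y, -z); pixel columns grow to the right and rows downward; lengths in m; the calibration is good to about 2 mm. A picture is of the moment at which its call begins: read the wrist's pose just before it. There is no depth.
- arm.hand_in(): hands the job in; it is judged then, once.
The state is a dict: "time_s": time; "joint_pos": joint angles; "dq": joint speeds; "joint_torque": joint torques, N m; "position": TCP position; "eef_rot": TCP orientation; "wrist_force": force on the tool from outside, world axes, zero at the start; "wrist_torque": the same for the moment, N m; "finger_gap": opening from 0.0 (shut) to 1.0 (fully open); "grip_force": force on a finger pad.
Only numpy, scipy, OpenCV 4.12 (cv2) and the standard library are available. Lean on these libraries where they do the work, as an engineer would, in place of code of your own. Each camera call takes 0.05 s, during which the arm holds its last target. There are 200 camera calls.

## Working session

There is one attempt and no reset: what is moved stays moved. The work goes in short steps, Python scripts to look and compute and a shell command to move; the robot and the scene stay as the last step left them, time stands still between calls to the robot, and variables do not carry over. Pictures are saved under pics/ and viewed, at most 10 in all, crops included, and the job is handed in when it is done.

```bash
mkdir -p pics
cat > h.py <<'E'
import numpy as np, cv2
from scipy.spatial.transform import Rotation as R
from bench import arm
def st():
    s=arm.state(); return s
def T(s):
    M=np.eye(4); M[:3,:3]=R.from_quat(s["eef_rot"]).as_matrix(); M[:3,3]=s["position"]; return M
def snap(name,save):
    s=st(); d=arm.snapshot(name)
    P=d["pose"] if name!="wrist" else T(s)@np.array(d["hand_eye"])
    np.savez("pics/"+save+".npz",K=d["camera_matrix"],P=P)
    cv2.imwrite("pics/"+save+".png",d["pixels"][:,:,::-1]); return d
def w(save,u,v,z):
    d=np.load("pics/"+save+".npz");K,P=d["K"],d["P"]
    r=np.linalg.inv(K)@[u,v,1]; r=P[:3,:3]@[r[0],-r[1],-r[2]]
    o=P[:3,3]; return o+r*(z-o[2])/r[2]
def px(save,p):
    d=np.load("pics/"+save+".npz");K,P=d["K"],d["P"]
    c=np.linalg.inv(P)@[*p,1]; q=K@[c[0],-c[1],-c[2]]; return q[:2]/q[2]
def crop(save,x0,y0,x1,y1,f,out):
    im=cv2.imread("pics/"+save+".png")[y0:y1,x0:x1]
    cv2.imwrite("pics/"+out+".png",cv2.resize(im,None,fx=f,fy=f,interpolation=cv2.INTER_CUBIC))
def tool(p,s=None):
    "world point -> shift in tool axes, mm"
    s=s or st(); return np.round(1000*(np.linalg.inv(T(s))@[*p,1])[:3],1)
E
python3 - <<'E'
from h import *
d=snap("top","top0"); print(d.keys(),np.round(d["camera_matrix"],1),np.round(d["pose"],3))
snap("scene","sc0"); s=st(); print(s); d=snap("wrist","wr0");print(d.keys(),np.round(d["hand_eye"],3))
print(np.round(T(s),3))
E
```

```text
dict_keys(['pixels', 'camera_matrix', 'pose']) [[389.1   0.  320.4]
 [  0.  389.1 193.1]
 [  0.    0.    1. ]] [[-0.011  0.986 -0.165  0.369]
 [-1.    -0.013 -0.014 -0.021]
 [-0.016  0.165  0.986  1.032]
 [ 0.     0.     0.     1.   ]]
{'time_s': 0.1, 'joint_pos': array([-1.39171261,  0.60004638, -0.00253611,  1.60002713,  0.00181068,
        0.94286438, -0.07978613]), 'dq': array([-0.00083994, -0.00431041, -0.00030967, -0.00210119, -0.00029379,
        0.00164919,  0.00054031]), 'joint_torque': array([ 4.88038277e-03, -7.66549587e+01,  1.50163595e+00, -2.52935976e+01,
       -5.23948856e-02,  1.35360760e-02,  6.81873962e-05]), 'position': array([0.1833463 , 0.70103329, 0.23685361]), 'eef_rot': array([ 1.27507460e-01,  9.91837384e-01, -6.71482139e-04, -1.64037378e-05]), 'wrist_force': array([-0.27619613, -0.11990362, -0.01553988]), 'wrist_torque': array([ 0.02138654, -0.01076488, -0.0418233 ]), 'grip_force': 0.0, 'finger_gap': 1.001410857136829}
dict_keys(['pixels', 'camera_matrix', 'hand_eye']) [[-0.     0.96   0.279  0.078]
 [ 1.    -0.     0.    -0.   ]
 [ 0.     0.279 -0.96  -0.148]
 [ 0.     0.     0.     1.   ]]
[[-0.967  0.253 -0.     0.183]
 [ 0.253  0.967 -0.001  0.701]
 [-0.    -0.001 -1.     0.237]
 [ 0.     0.     0.     1.   ]]
```

View pics/top0.png

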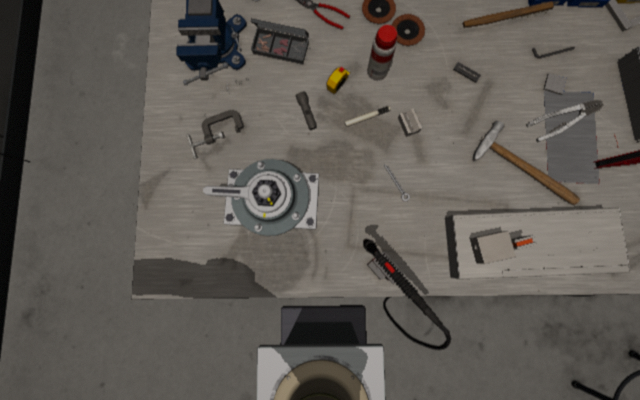

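View pics/sc0.png

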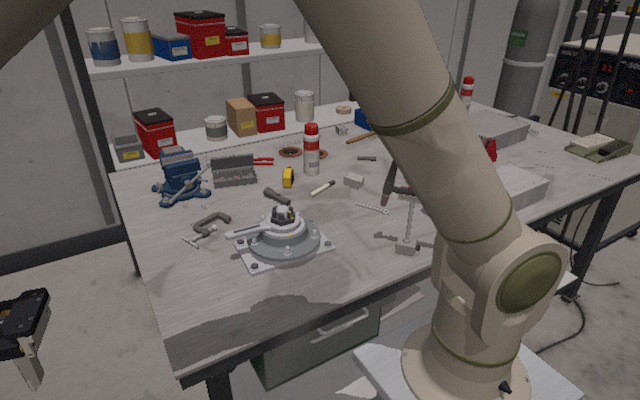

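Top: nut centre about (268,192), handle pointing left to (205,191), pin tip (387,166) and eye (405,197), TIG torch front at (370,243)-(445,345).

Run:
```python
from h import *
im=cv2.imread("pics/top0.png")
a=cv2.resize(im[150:240,195:325],None,fx=6,fy=6,interpolation=cv2.INTER_CUBIC)
cv2.imwrite("pics/c0.png",a[:,:780])
for n,u,v,z in [("washer c?",268,190,.08),("nut",268,192,.12),("handle end",205,191,.09),("eye",405,197,.005),("tip",387,166,.005),("plateTL",228,170,.012),("plateBR",317,229,.012),("torch",370,243,.0),("torch290",370,243,.29),("gclamp",195,157,.01),("benchleft",133,297,0)]:
    print(n,np.round(w("top0",u,v,z),3))
```

```text
washer c? [0.538 0.123 0.08 ]
nut [0.526 0.117 0.12 ]
handle end [0.536 0.277 0.09 ]
eye [ 0.527 -0.232  0.005]
tip [ 0.613 -0.187  0.005]
plateTL [0.606 0.242 0.012]
plateBR [0.445 0.003 0.012]
torch [ 0.407 -0.135  0.   ]
torch290 [ 0.396 -0.103  0.29 ]
gclamp [0.644 0.334 0.01 ]
benchleft [0.275 0.483 0.   ]
```

View pics/c0.png

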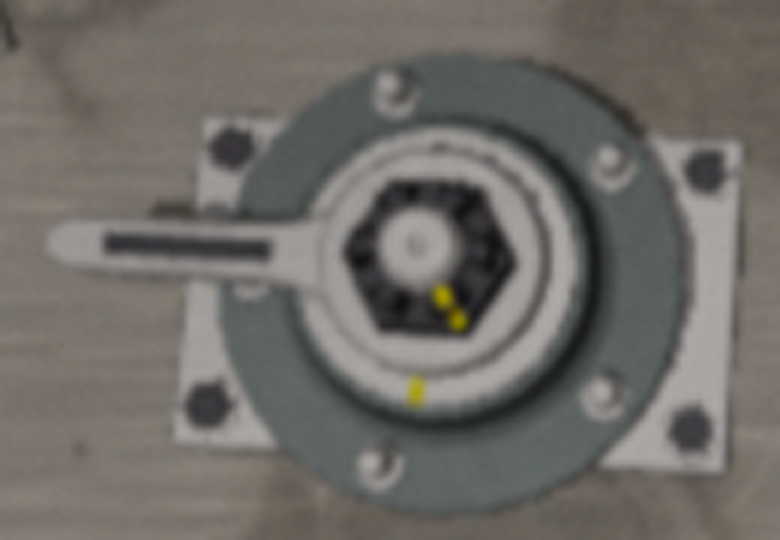

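Run:
```python
from h import *
print("ring c",np.round(w("top0",195+435/6,150+258/6,.097),3), "end",np.round(w("top0",195+50/6,150+243/6,.095),3))
c=w("top0",195+435/6,150+258/6,.097); print("mark",np.round(w("top0",195+417/6,150+390/6,.08)-c,3))
print(tool([.53,.118,.26]))
Rt=T(st())[:3,:3]; G=np.array([[0,1,0],[1,0,0],[0,0,-1]]).T
G=np.array([[0,1,0],[1,0,0],[0,0,-1.]]) # x->+y, y->+x, z->down (columns)
print(R.from_matrix(Rt.T@G).as_rotvec())
```

```text
ring c [0.528 0.122 0.097] end [0.536 0.28  0.095]
mark [-0.052  0.009 -0.017]
[-482.8 -476.5  -22.4]
[-9.01551115e-04  8.85038341e-04  1.31507970e+00]
```

```bash
python3 -m jog '-43 -42 -10 0 0 0.13; -86 -84 -22 0 0 0.26; -129 -126 -22 0 0 0.4; -172 -168 -22 0 0 0.53; -215 -210 -22 0 0 0.66; -258 -252 -22 0 0 0.79; -301 -294 -22 0 0 0.92; -344 -336 -22 0 0 1.05; -387 -378 -22 0 0 1.18; -430 -420 -22 0 0 1.315'
python3 - <<'E'
from h import *
print(tool([.53,.120,.26]))
E
```

```text
time_s: 1.4
position: [0.4939, 0.1846, 0.2598]
eef_rot: [0.709, 0.706, 0.0, -0.0]
wrist_force: [-0.1, 1.0, -0.1]
finger_gap: 1.002
grip_force: 0.0
[-64.5  36.4  -0.2]
```

```bash
python3 -m jog '-35 18 0 0 0 0; -65 36 0 0 0 0; -65 36 0 0 0 0; -65 36 0 0 0 0; -65 36 0 0 0 0; -65 36 0 0 0 0; -65 36 0 0 0 0; -65 36 0 0 0 0; -65 36 0 0 0 0; -65 36 0 0 0 0'
python3 - <<'E'
from h import *
d=snap("wrist","w1"); print(d["camera_matrix"])
print(px("w1",[.528,.122,.131]), px("w1",[.528,.237,.095]))
E
```

```text
time_s: 2.65
position: [0.5292, 0.1213, 0.2597]
eef_rot: [0.707, 0.707, 0.0, 0.0]
wrist_force: [0.2, 0.2, 0.1]
finger_gap: 0.998
grip_force: 0.0
[[309.84739986   0.         319.79929355]
 [  0.         309.84739986 200.98653077]
 [  0.           0.           1.        ]]
[318.93961487 197.08030631] [318.95376095  67.99945976]
```

View pics/w1.png

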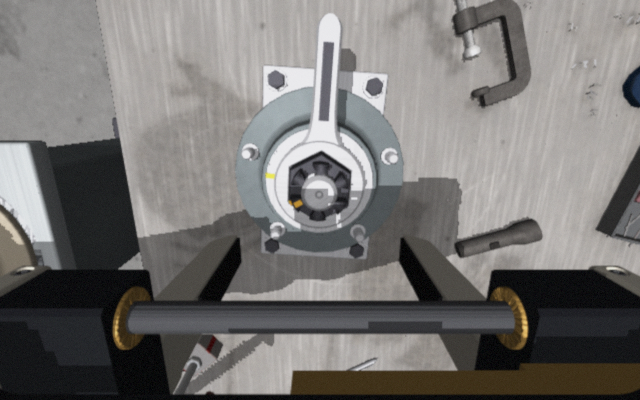

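```bash
python3 -m jog '5 0 0 0 -0.15 0; 10 0 10 0 -0.3 0; 15 0 30 0 -0.45 0; 21 0 50 0 -0.6 0; 21 0 70 0 -0.6 0; 21 0 80 0 -0.6 0; 21 0 80 0 -0.6 0; 21 0 80 0 -0.6 0; 21 0 80 0 -0.6 0; 21 0 80 0 -0.6 0'
python3 - <<'E'
from h import *
d=snap("wrist","w2")
a=px("w2",[.528,.122,.116]);print(a)
u,v=int(a[0]),int(a[1])
im=cv2.imread("pics/w2.png"); im=cv2.convertScaleAbs(im,alpha=1.4,beta=20)
cv2.imwrite("pics/c2.png",cv2.resize(im[v-55:v+65,u-70:u+70],None,fx=5,fy=5,interpolation=cv2.INTER_CUBIC)); print(u-70,v-55)
im=cv2.imread("pics/w1.png"); im=cv2.convertScaleAbs(im,alpha=1.4,beta=20)
b=cv2.resize(im[140:240,255:385],None,fx=4,fy=4,interpolation=cv2.INTER_CUBIC)
c=cv2.imread("pics/c2.png"); o=np.zeros((600,700+0,3),np.uint8); o[:]=c; cv2.imwrite("pics/c1.png",b)
E
```

```text
time_s: 3.95
position: [0.5294, 0.1422, 0.1802]
eef_rot: [0.676, 0.675, -0.208, 0.209]
wrist_force: [0.4, -0.5, 0.6]
finger_gap: 1.001
grip_force: 0.0
[318.28012921 195.45164646]
248 140
```

View pics/c2.png

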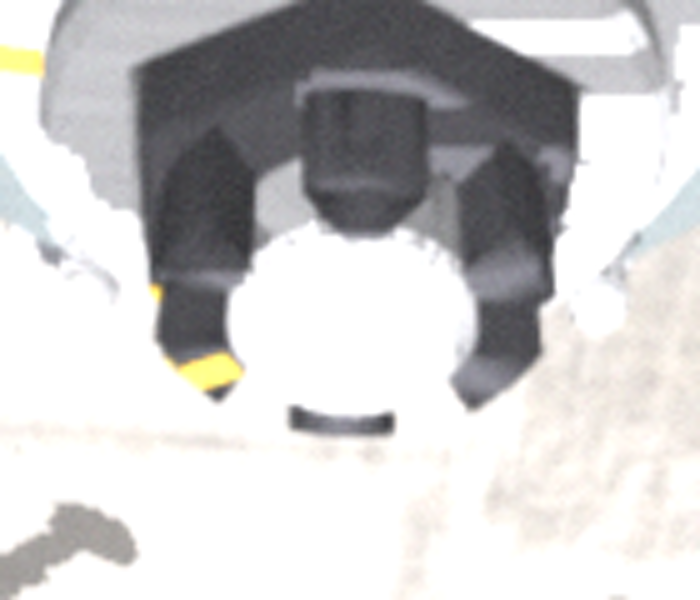

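Crop shows the nut: teeth at (365,150),(205,220),(505,220); stud side visible in the two gaps around (280,200) and (440,210); stripe tooth at (210,370). The gaps need a closer, undistorted-brightness look, from lower elevation.

```bash
python3 -m jog '0 0 0 0 -0.15 0; 0 0 0 0 -0.3 0; 10 0 0 0 -0.3 0; 10 0 0 0 -0.3 0; 10 0 0 0 -0.3 0; 10 0 0 0 -0.3 0; 10 0 0 0 -0.3 0; 10 0 0 0 -0.3 0; 10 0 0 0 -0.3 0; 10 0 0 0 -0.3 0'
python3 - <<'E'
from h import *
d=snap("wrist","w3")
a=px("w3",[.528,.122,.116]);print(a)
u,v=int(a[0]),int(a[1])
im=cv2.imread("pics/w3.png")
x=cv2.resize(im[v-45:v+45,u-50:u+50],None,fx=6,fy=6,interpolation=cv2.INTER_CUBIC); print(u-50,v-45)
cv2.imwrite("pics/c3.png",x)
E
```

```text
time_s: 5.25
position: [0.5292, 0.1506, 0.174]
eef_rot: [0.637, 0.637, -0.308, 0.308]
wrist_force: [-0.4, 0.4, 0.5]
finger_gap: 1.005
grip_force: 0.0
[318.60267219 186.2415394 ]
268 141
```

View pics/c3.png

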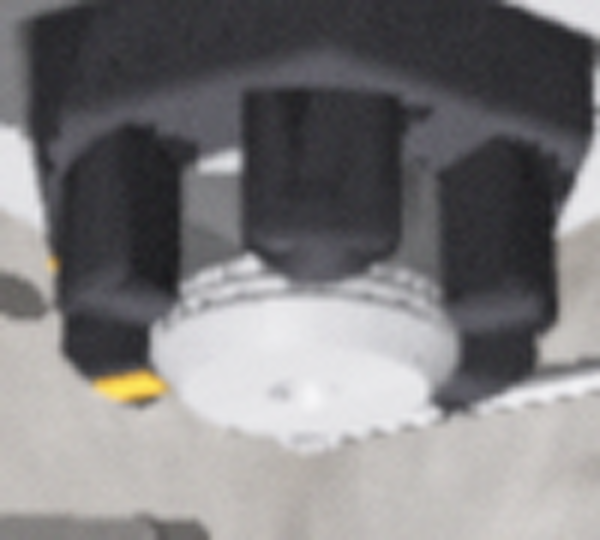

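```bash
cat >> h.py <<'E'
def rel(M,s=None):
    D=np.linalg.inv(T(s or st()))@M
    return np.r_[np.round(D[:3,3]*1000,1),np.round(R.from_matrix(D[:3,:3]).as_rotvec(),3)]
def about(p,rv,M):
    A=np.eye(4);A[:3,:3]=R.from_rotvec(rv).as_matrix();p=np.array(p);A[:3,3]=p-A[:3,:3]@p
    return A@M
E
python3 - <<'E'
from h import *
p=[.528,.122,.116]
for k in (.25,.5,.75,1):
    M=about(p,[0,0,.47*k],about(p,[-.1*k,0,0],T(st())));print(rel(M),M[:3,3],M[:3,2])
E
```

```text
[ 1.4   -3.5   -0.6   -0.093 -0.025 -0.072] [0.52565216 0.15192299 0.17321953] [ 0.0936983  -0.79318274 -0.60173231]
[ 2.6   -7.3   -0.8   -0.188 -0.05  -0.141] [0.52182962 0.15282334 0.17245193] [ 0.18948115 -0.79111495 -0.58157891]
[  3.5   -11.4    -0.6    -0.284  -0.074  -0.209] [0.51777494 0.15320262 0.17164905] [ 0.28584829 -0.77685271 -0.56106205]
[  4.    -15.6     0.     -0.382  -0.098  -0.273] [0.51356221 0.1530199  0.17081139] [ 0.38118224 -0.75025993 -0.54019454]
```

```bash
python3 -m jog '1.4 -3.5 -0.6 -0.093 -0.025 -0.072; 2.6 -7.3 -0.8 -0.188 -0.05 -0.141; 3.5 -11.4 -0.6 -0.284 -0.074 -0.209; 4 -15.6 0 -0.382 -0.098 -0.273; 4 -15.6 0 -0.382 -0.098 -0.273; 4 -15.6 0 -0.382 -0.098 -0.273; 4 -15.6 0 -0.382 -0.098 -0.273; 4 -15.6 0 -0.382 -0.098 -0.273; 4 -15.6 0 -0.382 -0.098 -0.273; 4 -15.6 0 -0.382 -0.098 -0.273'
python3 - <<'E'
from h import *
d=snap("wrist","w4")
a=px("w4",[.528,.122,.116]);print(a)
u,v=int(a[0]),int(a[1])
im=cv2.imread("pics/w4.png")
x=cv2.resize(im[v-45:v+45,u-50:u+50],None,fx=6,fy=6,interpolation=cv2.INTER_CUBIC); print(u-50,v-45)
cv2.imwrite("pics/c4.png",x)
E
```

```text
time_s: 6.55
position: [0.5137, 0.1529, 0.1709]
eef_rot: [0.46, 0.748, -0.251, 0.408]
wrist_force: [-0.5, 0.2, -0.0]
finger_gap: 1.002
grip_force: 0.0
[318.71958646 186.25404425]
268 141
```

View pics/c4.png

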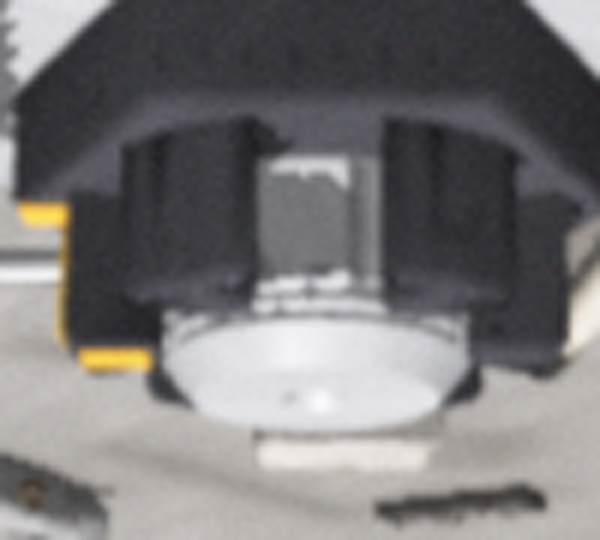

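Looking along a slot: slot spans x 257–385 (centre 321), stud 165–468 (centre 317), hole's right edge at 348 with its left hidden behind the tooth → hole lies ~0.215 rad counter-clockwise of this slot, so the target is about 1.047−0.215 ≈ 0.83 (inside 0.80–1.35).

```bash
python3 - <<'E'
from h import *
def down(p,az):
    M=np.eye(4); a=np.radians(az); M[:3,0]=[np.cos(a),np.sin(a),0]; M[:3,2]=[0,0,-1]; M[:3,1]=np.cross(M[:3,2],M[:3,0]); M[:3,3]=p; return M
c=np.array([.528,.1235,0]);a=np.radians(87); p=c+.115*np.array([np.cos(a),np.sin(a),0])
print(p, rel(down(p+[0,0,.17],87)))
print(w("w1",329.5,20,.095), w("w1",329,50,.095), w("w1",319,192,.131))
C=np.load("pics/w4.npz")["P"][:3,3]; print(C, np.degrees(np.arctan2(C[1]-c[1],C[0]-c[0])))
E
cat >> h.py <<'E'
def down(p,az):
    M=np.eye(4); a=np.radians(az); M[:3,0]=[np.cos(a),np.sin(a),0]; M[:3,2]=[0,0,-1]; M[:3,1]=np.cross(M[:3,2],M[:3,0]); M[:3,3]=p; return M
E
```

```text
[0.53401863 0.2383424  0.        ] [ 36.9    56.8   -55.9     0.261   0.976   0.477]
[0.53749274 0.27687071 0.095     ] [0.5372474  0.25231977 0.095     ] [0.52805943 0.12685412 0.131     ]
[0.43848526 0.30036724 0.18562254] 116.84454594597881
```

```bash
python3 -m jog '4 6 -8 0.04 0.15 0.07; 10 16 -16 0.08 0.3 0.15; 16 25 -26 0.12 0.45 0.22; 22 35 -36 0.16 0.6 0.29; 28 44 -45 0.2 0.75 0.37; 34 53 -52 0.24 0.88 0.43; 37 57 -56 0.261 0.976 0.477; 37 57 -56 0.261 0.976 0.477; 37 57 -56 0.261 0.976 0.477; 37 57 -56 0.261 0.976 0.477'
python3 - <<'E'
from h import *
print(rel(down([.536,.238,.0885],86)))
E
```

```text
time_s: 7.85
position: [0.5334, 0.2397, 0.1696]
eef_rot: [0.724, 0.689, -0.001, 0.0]
wrist_force: [0.3, 0.8, 0.6]
finger_gap: 1.002
grip_force: 0.0
[-1.40e+00  2.70e+00  8.11e+01 -0.00e+00  2.00e-03  2.00e-02]
```

Descend open, then grip.

```bash
python3 -m jog '-1 3 30 0 0 0.02; -1 3 60 0 0 0.02; -1 3 81 0 0 0.02; -1 3 81 0 0 0.02; -1 3 81 0 0 0.02; -1 3 81 0 0 0.02; -1 3 81 0 0 0.02; -1 3 81 0 0 0.02; -1 3 81 0 0 0.02; -1 3 81 0 0 0.02' && python3 -m jog '0 0 0 0 0 0; 0 0 0 0 0 0; 0 0 0 0 0 0; 0 0 0 0 0 0; 0 0 0 0 0 0; 0 0 0 0 0 0; 0 0 0 0 0 0; 0 0 0 0 0 0; 0 0 0 0 0 0; 0 0 0 0 0 0' 10 15
python3 - <<'E'
from h import *
s=st(); M=T(s); c=[.528,.1235,.09]
for k in range(1,11):
    print(k*.084, rel(about(c,[0,0,-.084*k],M),s))
E
```

```text
time_s: 9.1
position: [0.537, 0.2374, 0.089]
eef_rot: [0.732, 0.681, -0.0, 0.0]
wrist_force: [-0.2, 0.9, -0.8]
finger_gap: 0.996
grip_force: 0.0
time_s: 10.35
position: [0.5369, 0.2375, 0.089]
eef_rot: [0.732, 0.681, -0.0, -0.0]
wrist_force: [-1.8, -0.1, 0.4]
finger_gap: 0.256
grip_force: 15.0
0.084 [-0.5    9.6   -0.     0.     0.     0.084]
0.168 [-1.7   19.1   -0.     0.     0.     0.168]
0.252 [-3.8   28.5   -0.     0.     0.     0.252]
0.336 [-6.6   37.7   -0.     0.     0.     0.336]
0.42000000000000004 [-10.2   46.6   -0.     0.     0.     0.42]
0.504 [-14.5    55.1    -0.      0.      0.      0.504]
0.5880000000000001 [-19.5    63.3    -0.      0.      0.      0.588]
0.672 [-25.2    71.1    -0.      0.      0.      0.672]
0.756 [-31.6    78.3    -0.      0.      0.      0.756]
0.8400000000000001 [-38.5   85.    -0.     0.     0.     0.84]
```

```bash
python3 -m jog '-0.5 9.6 0 0 0 0.084; -1.7 19.1 0 0 0 0.168; -3.8 28.5 0 0 0 0.252; -6.6 37.7 0 0 0 0.336; -10.2 46.6 0 0 0 0.42; -12.3 50.9 0 0 0 0.462; -14.5 55.1 0 0 0 0.504; -17 59.2 0 0 0 0.546; -19.5 63.3 0 0 0 0.588; -22.3 67.2 0 0 0 0.63' - 25
python3 - <<'E'
from h import *
s=st(); M=T(s); print(s["wrist_force"]); c=[.528,.1235,.09]
for k in (.04,.08,.12,.16,.21): print(k, rel(about(c,[0,0,-k],M),s))
E
```

```text
time_s: 11.6
position: [0.6013, 0.2111, 0.0889]
eef_rot: [0.907, 0.421, -0.001, -0.001]
wrist_force: [-5.3, 1.9, 3.6]
finger_gap: 0.255
grip_force: 25.0
[-5.30759134  1.90914474  3.62005392]
0.04 [-0.1   4.6  -0.    0.    0.    0.04]
0.08 [-0.3   9.1  -0.    0.    0.    0.08]
0.12 [-0.7  13.7  -0.    0.    0.    0.12]
0.16 [-1.4  18.2  -0.    0.    0.    0.16]
0.21 [-2.4  23.8  -0.    0.    0.    0.21]
```

```bash
python3 -m jog '0 4.6 0 0 0 0.04; -0.3 9.1 0 0 0 0.08; -0.7 13.7 0 0 0 0.12; -1.4 18.2 0 0 0 0.16; -2.4 23.8 0 0 0 0.21; -2.4 23.8 0 0 0 0.21; -2.4 23.8 0 0 0 0.21; -2.4 23.8 0 0 0 0.21; -2.4 23.8 0 0 0 0.21; -2.4 23.8 0 0 0 0.21'
python3 - <<'E'
from h import *
snap("top","t2")
im=cv2.imread("pics/t2.png"); cv2.imwrite("pics/ct2.png",cv2.resize(im[165:225,230:310],None,fx=9,fy=9,interpolation=cv2.INTER_CUBIC))
s=st();print(s["wrist_force"],s["wrist_torque"])
print(rel(down([.528,.1235,.26],90)))
E
```

```text
time_s: 12.85
position: [0.6182, 0.1934, 0.089]
eef_rot: [0.946, 0.324, -0.001, -0.0]
wrist_force: [-5.0, 0.9, 4.0]
finger_gap: 0.254
grip_force: 25.0
[-5.22931101  0.84270967  4.61634874] [ 0.21196568  1.18816435 -0.12348831]
[-1.143e+02 -1.000e-01 -1.709e+02 -1.000e-03  1.000e-03 -9.120e-01]
```

```bash
python3 -m jog '0 0 0 0 0 0; 0 0 0 0 0 0; 0 0 0 0 0 0; 0 0 0 0 0 0; 0 0 -30 0 0 0; 0 0 -70 0 0 0; 0 0 -100 0 0 0; 0 0 -120 0 0 0; 0 0 -120 0 0 0; 0 0 -120 0 0 0' 60
python3 - <<'E'
from h import *
d=np.load("pics/w4.npz"); he=np.array(arm.snapshot("wrist")["hand_eye"])
M=d["P"]@np.linalg.inv(he); c=[.528,.1235,.116]
M=about(c,[0,0,.195],M); np.save("Mv.npy",M); print(M[:3,3],rel(M))
A=M.copy(); A[2,3]+=.06; print(rel(A))
E
```

```text
time_s: 14.15
position: [0.6186, 0.1933, 0.2081]
eef_rot: [0.946, 0.323, -0.001, 0.0]
wrist_force: [-0.2, -0.4, 0.7]
finger_gap: 0.64
grip_force: 0.0
[0.50809207 0.14898357 0.17069917] [-114.3    -32.6     37.4     -0.783   -0.777   -1.431]
[-114.4    -32.6    -22.6     -0.783   -0.777   -1.431]
```

```bash
python3 -m jog '-11 -3 -15 -0.078 -0.078 -0.143; -23 -6 -22 -0.157 -0.155 -0.286; -34 -10 -22 -0.235 -0.233 -0.429; -46 -13 -22 -0.313 -0.311 -0.572; -57 -16 -22 -0.392 -0.389 -0.716; -69 -20 -22 -0.47 -0.466 -0.859; -80 -23 -22 -0.548 -0.544 -1.0; -92 -26 -22 -0.626 -0.622 -1.145; -103 -29 -22 -0.705 -0.7 -1.288; -114 -32 -22 -0.783 -0.777 -1.431'
python3 - <<'E'
from h import *
print(rel(np.load("Mv.npy")))
E
```

```text
time_s: 15.45
position: [0.5088, 0.1491, 0.2302]
eef_rot: [0.381, 0.79, -0.21, 0.432]
wrist_force: [0.6, 0.1, 0.4]
finger_gap: 0.649
grip_force: 0.0
[ 5.03e+01 -4.00e-01  3.18e+01  3.00e-03  2.00e-03  5.00e-03]
```

```bash
python3 -m jog '25 0 16 0 0 0; 50 0 32 0 0 0; 50 0 32 0 0 0; 50 0 32 0 0 0; 50 0 32 0 0 0; 50 0 32 0 0 0; 50 0 32 0 0 0; 50 0 32 0 0 0; 50 0 32 0 0 0; 50 0 32 0 0 0' 93
python3 - <<'E'
from h import *
d=snap("wrist","w5")
a=px("w5",[.528,.1235,.116]);print(a)
u,v=int(a[0]),int(a[1])
im=cv2.imread("pics/w5.png")
x=cv2.resize(im[v-45:v+45,u-50:u+50],None,fx=6,fy=6,interpolation=cv2.INTER_CUBIC); print(u-50,v-45)
cv2.imwrite("pics/c5.png",x)
C=np.load("pics/w5.npz")["P"][:3,3]; print(C, np.degrees(np.arctan2(C[1]-.1235,C[0]-.528)))
g=lambda n:cv2.cvtColor(cv2.imread(n),cv2.COLOR_BGR2GRAY)
for n in ("pics/w4.png","pics/w5.png"):
    q=g(n); print([list(q[r,295:350]) for r in (173,176,180,184)])
E
```

```text
time_s: 16.7
position: [0.5093, 0.1488, 0.1717]
eef_rot: [0.384, 0.789, -0.21, 0.431]
wrist_force: [-0.4, -1.1, -1.1]
finger_gap: 0.998
grip_force: 0.0
[319.17158497 183.93589483]
269 138
[0.40682309 0.2790049  0.18630086] 127.92743704541648
[[np.uint8(55), np.uint8(58), np.uint8(63), np.uint8(63), np.uint8(57), np.uint8(59), np.uint8(59), np.uint8(61), np.uint8(64), np.uint8(60), np.uint8(58), np.uint8(57), np.uint8(47), np.uint8(48), np.uint8(46), np.uint8(68), np.uint8(105), np.uint8(117), np.uint8(118), np.uint8(118), np.uint8(114), np.uint8(121), np.uint8(115), np.uint8(117), np.uint8(115), np.uint8(117), np.uint8(118), np.uint8(121), np.uint8(122), np.uint8(118), np.uint8(111), np.uint8(98), np.uint8(100), np.uint8(115), np.uint8(126), np.uint8(132), np.uint8(94), np.uint8(55), np.uint8(46), np.uint8(47), np.uint8(50), np.uint8(52), np.uint8(56), np.uint8(54), np.uint8(53), np.uint8(43), np.uint8(48), np.uint8(53), np.uint8(56), np.uint8(54), np.uint8(55), np.uint8(51), np.uint8(51), np.uint8(54), np.uint8(50)], [np.uint8(63), np.uint8(61), np.uint8(59), np.uint8(61), np.uint8(
[... 4754 characters left out ...]
nt8(71), np.uint8(74), np.uint8(73), np.uint8(73), np.uint8(66), np.uint8(45), np.uint8(37), np.uint8(49), np.uint8(78), np.uint8(100), np.uint8(123), np.uint8(125), np.uint8(116), np.uint8(101), np.uint8(86), np.uint8(83), np.uint8(79), np.uint8(79), np.uint8(86), np.uint8(91), np.uint8(98), np.uint8(97), np.uint8(94), np.uint8(92), np.uint8(89), np.uint8(88), np.uint8(98), np.uint8(70), np.uint8(58), np.uint8(72), np.uint8(77), np.uint8(79), np.uint8(82), np.uint8(77), np.uint8(76), np.uint8(80), np.uint8(77), np.uint8(71), np.uint8(74), np.uint8(70), np.uint8(71), np.uint8(65), np.uint8(62), np.uint8(65), np.uint8(62), np.uint8(61), np.uint8(57), np.uint8(59), np.uint8(52), np.uint8(51)]]
```

View pics/c5.png

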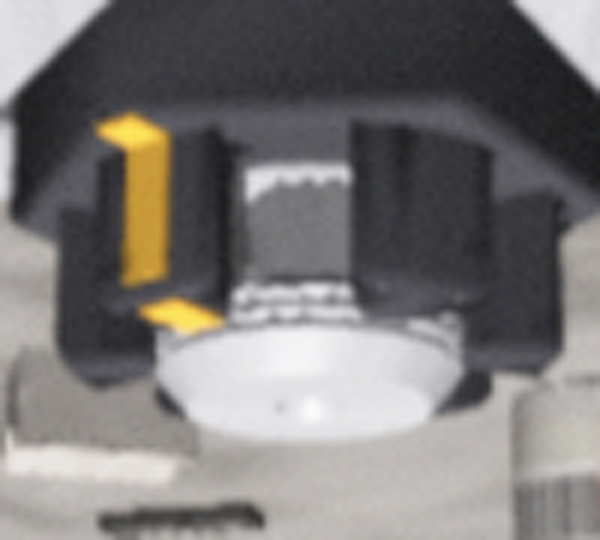

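Slot spans 228–352 (centre 290), stud centre 311, hole's left edge 247 (right one hidden): slot is ~0.066 rad counter-clockwise of the hole axis (az ≈128.5°), consistent with the first estimate. Regrip and turn 0.068 more.

Run:
```python
from h import *
print(rel(down([.5925,.1731,.215],37.8)))
```

```text
[-53.8    80.5     3.7     0.782   0.778   1.43 ]
```

```bash
python3 -m jog '-5 8 -5 0.078 0.078 0.143; -11 16 -6 0.156 0.156 0.286; -16 24 -6 0.235 0.233 0.429; -22 32 -6 0.313 0.311 0.572; -27 40 -4 0.391 0.389 0.715; -32 48 -3 0.469 0.467 0.858; -38 56 -2 0.547 0.545 1.0; -43 64 0 0.626 0.622 1.144; -48 72 2 0.704 0.7 1.287; -54 80.5 3.7 0.782 0.778 1.43'
python3 - <<'E'
from h import *
print(rel(down([.5925,.1731,.0925],37.8)))
E
```

```text
time_s: 18.0
position: [0.593, 0.1727, 0.2154]
eef_rot: [0.947, 0.322, 0.001, -0.002]
wrist_force: [-0.6, -0.1, -0.0]
finger_gap: 1.0
grip_force: 0.0
[-5.000e-01 -3.000e-01  1.229e+02 -2.000e-03 -3.000e-03 -5.000e-03]
```

```bash
python3 -m jog '0 0 40 0 0 0; -0.5 -0.3 80 -0.002 -0.003 -0.005; -0.5 -0.3 110 -0.002 -0.003 -0.005; -0.5 -0.3 123 -0.002 -0.003 -0.005; -0.5 -0.3 123 -0.002 -0.003 -0.005; -0.5 -0.3 123 -0.002 -0.003 -0.005; -0.5 -0.3 123 -0.002 -0.003 -0.005; -0.5 -0.3 123 -0.002 -0.003 -0.005; -0.5 -0.3 123 -0.002 -0.003 -0.005; -0.5 -0.3 123 -0.002 -0.003 -0.005' 50 && python3 -m jog '0 0 0 0 0 0; 0 0 0 0 0 0; 0 0 0 0 0 0; 0 0 0 0 0 0; 0 0 0 0 0 0; 0 0 0 0 0 0; 0 0 0 0 0 0; 0 0 0 0 0 0; 0 0 0 0 0 0; 0 0 0 0 0 0' 10 30
python3 - <<'E'
from h import *
s=st(); M=T(s); c=[.528,.1235,.09];print(s["wrist_torque"], 2*np.arctan2(s["eef_rot"][1],s["eef_rot"][0]))
for k in (.034,.068,0.0,-.02): print(rel(about(c,[0,0,-k],M),s))
E
```

```text
time_s: 19.25
position: [0.5921, 0.1731, 0.0923]
eef_rot: [0.945, 0.326, -0.001, 0.001]
wrist_force: [-0.2, -0.3, 0.5]
finger_gap: 0.537
grip_force: 0.0
time_s: 20.5
position: [0.5918, 0.1733, 0.0921]
eef_rot: [0.945, 0.326, -0.001, 0.001]
wrist_force: [-2.4, 3.7, 0.2]
finger_gap: 0.259
grip_force: 30.0
[ 0.73444819  0.65703335 -0.17899235] 0.6650137528689329
[-0.1    2.8    0.     0.    -0.     0.034]
[-0.2    5.5    0.     0.    -0.     0.068]
[ 0.  0.  0.  0. -0.  0.]
[-0.   -1.6  -0.   -0.    0.   -0.02]
```

```bash
python3 -m jog '0 1 0 0 0 0.012; 0 2 0 0 0 0.024; 0 2.9 0 0 0 0.036; -0.1 3.9 0 0 0 0.048; -0.2 4.8 0 0 0 0.06; -0.2 5.8 0 0 0 0.071; -0.2 5.8 0 0 0 0.071; -0.2 5.8 0 0 0 0.071; -0.2 5.8 0 0 0 0.071; -0.2 5.8 0 0 0 0.071' - 60
python3 - <<'E'
from h import *
s=st();print(s["wrist_torque"], 2*np.arctan2(s["eef_rot"][1],s["eef_rot"][0]))
E
```

```text
time_s: 21.75
position: [0.5949, 0.169, 0.0921]
eef_rot: [0.956, 0.293, -0.001, 0.001]
wrist_force: [-3.7, 5.8, 0.9]
finger_gap: 0.25
grip_force: 59.9
[ 1.0083515   0.9364586  -0.00461538] 0.5947268329578452
```

```bash
python3 -m jog '0 -2 0 0 0 -0.025; 0 -4 0 0 0 -0.05; 0 -5.5 0 0 0 -0.068; 0 -5.5 -10 0 0 -0.068; 0 -5.5 -25 0 0 -0.068; 0 -5.5 -45 0 0 -0.068; 0 -5.5 -65 0 0 -0.068; 0 -5.5 -80 0 0 -0.068; 0 -5.5 -85 0 0 -0.068; 0 -5.5 -85 0 0 -0.068'
python3 - <<'E'
from h import *
s=st();print(s["wrist_torque"]); print(rel(down([.429,.391,.18],150)))
snap("scene","s2")
E
```

```text
time_s: 23.0
position: [0.5924, 0.1732, 0.1774]
eef_rot: [0.946, 0.325, -0.001, 0.001]
wrist_force: [-0.2, -0.2, -3.1]
finger_gap: 0.251
grip_force: 59.9
[-0.04950039  0.04900249 -0.03929441]
[ 4.900e+00 -2.723e+02 -3.200e+00 -1.000e-03  4.000e-03 -1.956e+00]
```

```bash
python3 -m jog '0 -15 -3 0 0 -0.1; 1 -40 -3 0 0 -0.28; 1 -68 -3 0 0 -0.46; 2 -96 -3 0 0 -0.64; 2 -124 -3 0 0 -0.83; 3 -152 -3 0 0 -1.02; 3 -182 -3 0 0 -1.2; 4 -212 -3 0 0 -1.39; 4 -242 -3 0 0 -1.57; 5 -265 -3 0 0 -1.75'
python3 - <<'E'
from h import *
print(rel(down([.429,.391,.014],150)))
E
```

```text
time_s: 24.3
position: [0.4323, 0.3859, 0.1788]
eef_rot: [0.354, 0.935, -0.002, -0.0]
wrist_force: [0.2, 0.3, -1.7]
finger_gap: 0.257
grip_force: 59.9
[ 6.000e+00  2.400e+00  1.648e+02 -5.000e-03  1.000e-03 -2.000e-01]
```

```bash
python3 -m jog '1 0 30 -0.005 0 -0.05; 3 1 75 -0.005 0 -0.12; 6 2 115 -0.005 0 -0.2; 6 2 140 -0.005 0 -0.2; 6 2 152 -0.005 0 -0.2; 6 2 158 -0.005 0 -0.2; 6 2 158.5 -0.005 0 -0.2; 6 2 158.5 -0.005 0 -0.2; 6 2 158.5 -0.005 0 -0.2; 6 2 158.5 -0.005 0 -0.2'; python3 -m jog '0 0 0 0 0 0; 0 0 0 0 0 0; 0 0 0 0 0 0; 0 0 0 0 0 0; 0 0 -30 0 0 0; 0 0 -80 0 0 0; 0 0 -130 0 0 0; 0 0 -180 0 0 0; 0 0 -200 0 0 0; 0 0 -200 0 0 0' 45 5
python3 - <<'E'
from h import *
snap("top","t3")
for n,u,v,z in [("eye",405,197,.0045),("tip",387,166,.0045)]: print(n,w("top0",u,v,z))
im=cv2.imread("pics/t3.png")
cv2.imwrite("pics/ct3.png",np.vstack([cv2.resize(im[140:240,130:330],None,fx=3,fy=3),cv2.resize(im[150:210,360:440],(600,450),interpolation=cv2.INTER_CUBIC)[:280]]))
E
```

```text
time_s: 25.55
position: [0.4304, 0.3904, 0.0216]
eef_rot: [0.262, 0.965, 0.001, 0.001]
wrist_force: [1.0, 0.7, -2.0]
finger_gap: 0.253
grip_force: 59.9
time_s: 26.8
position: [0.4304, 0.3905, 0.2227]
eef_rot: [0.262, 0.965, 0.002, 0.002]
wrist_force: [0.7, -0.2, 0.3]
finger_gap: 0.481
grip_force: 0.0
eye [ 0.52751911 -0.23163899  0.0045    ]
tip [ 0.61291956 -0.18711311  0.0045    ]
```

Run:
```python
from h import *
print(rel(down([.57,-.21,.24],27.5)))
```

```text
[-4.242e+02 -4.469e+02 -1.910e+01  3.000e-03 -2.000e-03  2.132e+00]
```

```bash
python3 -m jog '-20 -21 -10 0 0 0.1; -55 -58 -19 0 0 0.26; -95 -100 -19 0 0 0.44; -137 -145 -19 0 0 0.62; -179 -189 -19 0 0 0.81; -221 -233 -19 0 0 1.0; -263 -277 -19 0 0 1.18; -305 -321 -19 0 0 1.37; -347 -365 -19 0 0 1.55; -389 -409 -19 0 0 1.74'
python3 - <<'E'
from h import *
print(rel(down([.57,-.21,.20],27.5)))
E
```

```text
time_s: 28.1
position: [0.5576, -0.1625, 0.2393]
eef_rot: [0.908, 0.419, 0.0, -0.0]
wrist_force: [0.3, 0.3, -0.6]
finger_gap: 0.483
grip_force: 0.0
[-2.81e+01  4.03e+01  3.92e+01 -0.00e+00 -1.00e-03  3.84e-01]
```

```bash
python3 -m jog '-10 15 10 0 0 0.15; -20 30 25 0 0 0.3; -28 40 39 0 0 0.384; -28 40 39 0 0 0.384; -28 40 39 0 0 0.384; -28 40 39 0 0 0.384; -28 40 39 0 0 0.384; -28 40 39 0 0 0.384; -28 40 39 0 0 0.384; -28 40 39 0 0 0.384' 40
python3 - <<'E'
from h import *
snap("wrist","w6"); snap("top","t4")
print(px("w6",[.5275,-.2316,.0045]),px("w6",[.613,-.187,.0045]))
a=cv2.imread("pics/w6.png"); b=cv2.imread("pics/t4.png")
u,v=px("w6",[.57,-.21,.0045]).astype(int); print(u,v)
c=cv2.resize(a[max(v-100,0):max(v-100,0)+190,u-100:u+100],None,fx=3,fy=3,interpolation=cv2.INTER_CUBIC)[:600]
d=cv2.resize(b[130:250,180:280],None,fx=2,fy=2)
o=np.zeros((600,800,3),np.uint8); o[:c.shape[0],:600]=c; o[:240,600:]=d; cv2.imwrite("pics/m6.png",o); print(u-100,max(v-100,0))
E
```

```text
time_s: 29.35
position: [0.5716, -0.2065, 0.201]
eef_rot: [0.97, 0.243, 0.001, -0.0]
wrist_force: [-0.3, -0.6, 0.1]
finger_gap: 0.433
grip_force: 0.0
[320.75830281 223.93941132] [321.68136744 141.1624025 ]
321 184
221 84
```

View pics/m6.png

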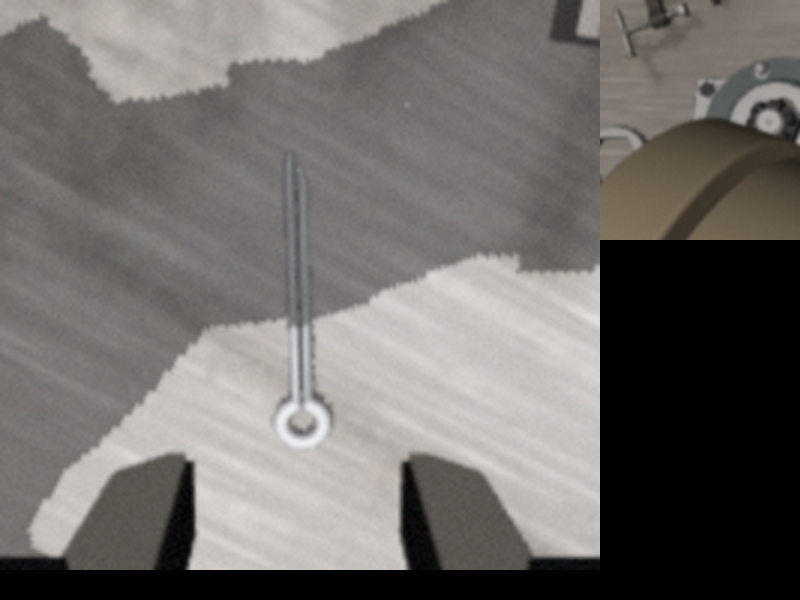

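Eye centre at crop (302,422), shaft midline (301,330) → (297,185), longer tip (290,153); spanner lies on the bench left of the hub, ring visible at (625,140) in the inset.

Run:
```python
from h import *
f=lambda x,y,z=.0045: w("w6",221+x/3,84+y/3,z)
e=f(302,422); m=f(301,330); q=f(297,185); t=f(290,153)
az=lambda a,b: np.degrees(np.arctan2(b[1]-a[1],b[0]-a[0]))
print(e,t,np.linalg.norm(t-e),az(e,m),az(e,q),az(e,t)); a=az(e,q)
d=np.array([np.cos(np.radians(a)),np.sin(np.radians(a)),0])
p=e+d*.0205; p[2]=.0205; print(p,a, rel(down(p,a)))
```

```text
[ 0.52719935 -0.23297904  0.0045    ] [ 0.61677339 -0.1800143   0.0045    ] 0.10406138917434449 28.780704131478494 29.331170346570847 30.59563683456893
[ 0.54507131 -0.22293698  0.0205    ] 29.331170346570847 [-3.150e+01  1.900e+00  1.804e+02  0.000e+00 -2.000e-03 -2.200e-02]
```

```bash
python3 -m jog '-15 1 30 0 0 -0.022; -31.5 2 75 0 0 -0.022; -31.5 2 120 0 0 -0.022; -31.5 2 155 0 0 -0.022; -31.5 2 172 0 0 -0.022; -31.5 2 180 0 0 -0.022; -31.5 2 180.3 0 0 -0.022; -31.5 2 180.3 0 0 -0.022; -31.5 2 180.3 0 0 -0.022; -31.5 2 180.3 0 0 -0.022'; python3 -m jog '0 0 0 0 0 0; 0 0 0 0 0 0; 0 0 0 0 0 0; 0 0 0 0 0 0; 0 0 0 0 0 0; 0 0 0 0 0 0; 0 0 0 0 0 0; 0 0 -30 0 0 0; 0 0 -70 0 0 0; 0 0 -120 0 0 0' 2 30
python3 - <<'E'
from h import *
s=st(); print(rel(down([.64,-.02,.21],128.5)))
E
```

```text
time_s: 30.7
position: [0.5454, -0.223, 0.0211]
eef_rot: [0.967, 0.253, 0.001, 0.0]
wrist_force: [-0.1, 0.7, -0.0]
finger_gap: 0.429
grip_force: 0.0
time_s: 31.95
position: [0.5443, -0.2229, 0.1411]
eef_rot: [0.967, 0.253, 0.0, -0.001]
wrist_force: [0.6, -0.3, -0.5]
finger_gap: 0.088
grip_force: 30.0
[ 1.829e+02 -1.300e+02 -6.860e+01  0.000e+00 -1.000e-03 -1.731e+00]
```

Run:
```python
from h import *
print(rel(down([.608,.0243,.19],128.5)))
```

```text
[ 1.767e+02 -1.843e+02 -4.860e+01  0.000e+00 -1.000e-03 -1.731e+00]
```

```bash
python3 -m jog '18 -18 -30 0 0 -0.15; 36 -37 -50 0 0 -0.32; 54 -56 -60 0 0 -0.5; 72 -75 -60 0 0 -0.68; 90 -94 -60 0 0 -0.86; 108 -112 -60 0 0 -1.04; 126 -131 -58 0 0 -1.22; 144 -150 -55 0 0 -1.4; 162 -168 -50 0 0 -1.57; 177 -184 -49 0 0 -1.731' && python3 -m jog '0 0 0 0 0 0; 0 0 0 0 0 0; 0 0 0 0 0 0; 0 0 0 0 0 0; 0 0 0 0 0 0; 0 0 0 0 0 0; 0 0 0 0 0 0; 0 0 0 0 0 0; 0 0 0 0 0 0; 0 0 0 0 0 0'
python3 - <<'E'
from h import *
snap("wrist","w7")
print(px("w7",[.5284,.1245,.131]), [px("w7",(T(st())@[x,0,.0166,1])[:3]) for x in (-.02,.0,.04,.085)])
a=cv2.imread("pics/w7.png"); cv2.imwrite("pics/m7.png",cv2.resize(a[0:240,220:420],None,fx=2.5,fy=2.5,interpolation=cv2.INTER_CUBIC))
c=cv2.resize(a[0:120,255:385],None,fx=6,fy=5,interpolation=cv2.INTER_CUBIC); cv2.imwrite("pics/m7.png",c)
m=cv2.resize(a[0:240,255:385],None,fx=2.5,fy=2.5,interpolation=cv2.INTER_CUBIC)
x=cv2.resize(a[0:100,265:375],None,fx=4,fy=4,interpolation=cv2.INTER_CUBIC)
o=np.zeros((600,770,3),np.uint8); o[:600,:325]=m; o[:400,328:328+440]=x; cv2.imwrite("pics/m7.png",o)
E
```

```text
time_s: 33.2
position: [0.6088, 0.0249, 0.1896]
eef_rot: [0.432, 0.902, 0.001, 0.001]
wrist_force: [0.5, -0.3, -1.3]
finger_gap: 0.091
grip_force: 30.0
time_s: 34.45
position: [0.6088, 0.024, 0.1899]
eef_rot: [0.434, 0.901, 0.001, 0.001]
wrist_force: [0.5, -0.1, -0.5]
finger_gap: 0.085
grip_force: 30.0
[320.04042408  21.26591893] [array([320.764665  , 281.33205754]), array([320.79540699, 250.64887986]), array([320.86300921, 183.17597333]), array([320.95064768,  95.70514322])]
```

View pics/m7.png

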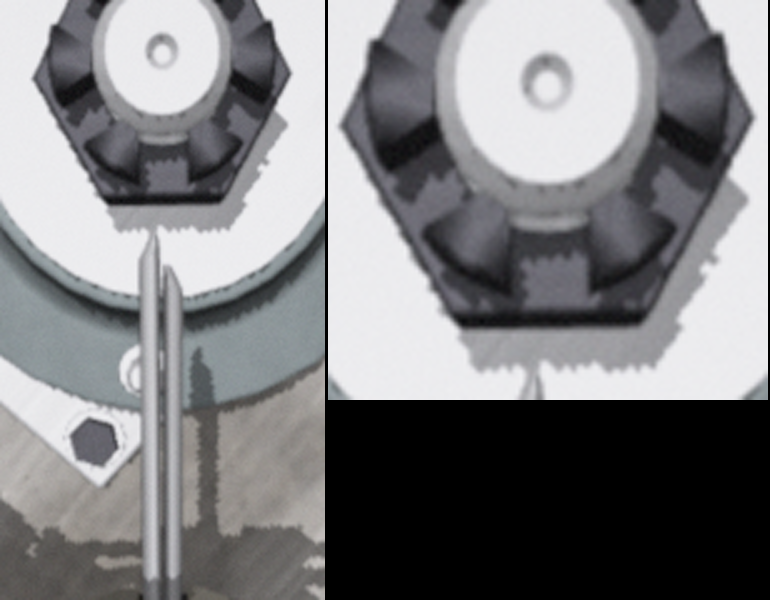

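Stud centre at px (319.8,20.5) matches the prediction; slot flat faces the pin squarely; pin tip at px (316–320,93) lies on the same line within ~0.3 mm. Lower, then insert.

```bash
python3 -m jog '0 0 20 0 0 0; 0 0 45 0 0 0; 0 0 57 0 0 0; 0 0 57 0 0 0; 0 0 57 0 0 0; 0 0 57 0 0 0; 4 0 57 0 0 0; 8 0 57 0 0 0; 12 0 57 0 0 0; 16 0 57 0 0 0' && python3 -m jog '4 0 0 0 0 0; 8 0 0 0 0 0; 12 0 0 0 0 0; 16 0 0 0 0 0; 20 0 0 0 0 0; 24 0 0 0 0 0; 28 0 0 0 0 0; 30 0 0 0 0 0; 30 0 0 0 0 0; 30 0 0 0 0 0'
python3 - <<'E'
from h import *
s=st(); print(s["wrist_force"],s["wrist_torque"],tool([.5284,.1245,.116]))
E
```

```text
time_s: 35.75
position: [0.5988, 0.0369, 0.1329]
eef_rot: [0.434, 0.901, 0.001, 0.001]
wrist_force: [0.5, -0.2, -0.7]
finger_gap: 0.088
grip_force: 30.0
time_s: 37.0
position: [0.5804, 0.0599, 0.1329]
eef_rot: [0.434, 0.901, 0.001, 0.001]
wrist_force: [-0.3, 0.7, -1.2]
finger_gap: 0.085
grip_force: 30.0
[-0.32828753  0.74931669 -1.15269122] [-0.03292221  0.00095485  0.01105534] [83.  -0.5 16.8]
```

Tip is inside the hole without any contact force. Continue.

```bash
python3 -m jog '5 0 0 0 0 0; 10 0 0 0 0 0; 15 0 0 0 0 0; 20 0 0 0 0 0; 25 0 0 0 0 0; 30 0 0 0 0 0; 35 0 0 0 0 0; 40 0 0 0 0 0; 40 0 0 0 0 0; 40 0 0 0 0 0'
python3 - <<'E'
from h import *
s=st(); print(s["wrist_force"],s["wrist_torque"],tool([.5284,.1245,.116]))
E
```

```text
time_s: 38.25
position: [0.5555, 0.0912, 0.1329]
eef_rot: [0.434, 0.901, 0.001, 0.001]
wrist_force: [0.1, -0.3, -0.6]
finger_gap: 0.087
grip_force: 30.0
[ 0.05945218 -0.30122738 -0.63816992] [-0.03593584 -0.05656865  0.04138309] [42.9 -0.5 16.9]
```

```bash
python3 -m jog '0 0 0 0 0 0; 0 0 0 0 0 0; 0 0 0 0 0 0; 0 0 -12 0 0 0; 0 0 -30 0 0 0; 0 0 -40 0 0 0; -20 0 -40 0 0 0; -50 0 -40 0 0 0; -55 0 -40 0 0 0; -55 0 -40 0 0 0' 25 && python3 -m jog '0 0 0 0 0 0; 0 0 0 0 0 0; 0 0 15 0 0 0; 0 0 35 0 0 0; 0 0 51 0 0 0; 0 0 51 0 0 0; 0 0 51 0 0 0; 0 0 51 0 0 0; 0 0 51 0 0 0; 0 0 51 0 0 0' 0 20
python3 - <<'E'
from h import *
s=st(); print(s["wrist_force"],tool([.5284,.1245,.116]))
E
```

```text
time_s: 39.5
position: [0.5895, 0.0476, 0.1723]
eef_rot: [0.435, 0.901, 0.001, 0.0]
wrist_force: [0.3, -0.2, 0.1]
finger_gap: 0.265
grip_force: 0.0
time_s: 40.75
position: [0.5898, 0.0483, 0.1222]
eef_rot: [0.434, 0.901, 0.001, 0.001]
wrist_force: [-0.5, 0.4, -0.2]
finger_gap: 0.005
grip_force: 0.0
[-0.51547691  0.37115339 -0.15573983] [97.9 -0.6  6.1]
```

```bash
python3 -m jog '5 0 0 0 0 0; 10 0 0 0 0 0; 14 0 0 0 0 0; 18 0 0 0 0 0; 22 0 0 0 0 0; 26 0 0 0 0 0; 30 0 0 0 0 0; 34 0 0 0 0 0; 38 0 0 0 0 0; 39 0 0 0 0 0'
python3 - <<'E'
from h import *
s=st(); print(s["wrist_force"],tool([.5284,.1245,.116]))
E
```

```text
time_s: 42.0
position: [0.5652, 0.0791, 0.1219]
eef_rot: [0.434, 0.901, 0.001, 0.001]
wrist_force: [0.3, -0.6, 0.6]
finger_gap: 0.005
grip_force: 0.3
[ 0.29187544 -0.5868751   0.64267597] [58.5 -0.5  5.9]
```

```bash
python3 -m jog '0.5 0 0 0 0 0; 1 0 0 0 0 0; 1.5 0 0 0 0 0; 2 0 0 0 0 0; 2.5 0 0 0 0 0; 3 0 0 0 0 0; 3.5 0 0 0 0 0; 4 0 0 0 0 0; 4 0 0 0 0 0; 4 0 0 0 0 0'
python3 - <<'E'
from h import *
s=st(); print(s["wrist_force"],tool([.5284,.1245,.116]))
E
```

```text
time_s: 43.25
position: [0.5631, 0.0818, 0.1219]
eef_rot: [0.434, 0.901, 0.001, 0.001]
wrist_force: [2.6, -0.5, 1.0]
finger_gap: 0.004
grip_force: 1.1
[ 2.602523   -0.53567056  0.97573205] [55.  -0.6  5.9]
```

```bash
python3 -m jog '0.3 0 0 0 0 0; 0.6 0 0 0 0 0; 0.9 0 0 0 0 0; 1.2 0 0 0 0 0; 1.5 0 0 0 0 0; 1.5 0 0 0 0 0; 1.5 0 0 0 0 0; 1.5 0 0 0 0 0; 1.5 0 0 0 0 0; 1.5 0 0 0 0 0'
python3 - <<'E'
from h import *
s=st(); print(s["wrist_force"],tool([.5284,.1245,.116]))
E
```

```text
time_s: 44.5
position: [0.5627, 0.0824, 0.122]
eef_rot: [0.435, 0.901, 0.001, 0.002]
wrist_force: [3.6, -4.9, 0.1]
finger_gap: 0.008
grip_force: 3.0
[ 3.61463389 -4.86977636  0.13235803] [54.3 -0.7  5.9]
```

```bash
python3 -m jog '0.5 0 0 0 0 0; 1 0 0 0 0 0; 1 0 0 0 0 0; 1 0 0 0 0 0; -10 0 0 0 0 0; -30 0 0 0 0 0; -45 0 -20 0 0 0; -45 0 -60 0 0 0; -45 0 -80 0 0 0; -45 0 -80 0 0 0'
python3 - <<'E'
from h import *
s=st(); print(s["wrist_force"],tool([.5284,.1245,.116]))
snap("wrist","w8"); c=np.array([.5284,.1245,.114]); a=np.radians(128.5); d=np.array([-np.cos(a),-np.sin(a),0])
g=cv2.cvtColor(cv2.imread("pics/w8.png"),cv2.COLOR_BGR2GRAY)
for r in np.arange(.020,.062,.002):
    u,v=px("w8",c+d*r); print(round(r*1e3),int(u),int(v),g[int(v),int(u)-14:int(u)+15:2].tolist())
print("tip side",[ (round(r*1e3),int(g[int(px("w8",c-d*r)[1]),int(px("w8",c-d*r)[0])])) for r in np.arange(.028,.08,.004) if px("w8",c-d*r)[1]>1])
E
```

```text
time_s: 45.75
position: [0.5908, 0.0472, 0.2032]
eef_rot: [0.435, 0.901, 0.002, 0.002]
wrist_force: [0.5, -0.3, -0.7]
finger_gap: 0.008
grip_force: 0.0
[ 0.48432589 -0.25106562 -0.67919426] [99.5 -1.1 87. ]
20 319 108 [94, 81, 68, 56, 124, 182, 164, 72, 162, 143, 73, 65, 67, 76, 91]
22 319 111 [76, 64, 54, 56, 123, 181, 164, 75, 161, 144, 88, 89, 55, 62, 74]
24 319 113 [65, 49, 39, 52, 120, 179, 167, 79, 158, 144, 102, 87, 46, 51, 63]
26 319 116 [43, 39, 31, 71, 159, 170, 105, 98, 134, 172, 151, 100, 32, 40, 43]
28 319 119 [84, 74, 130, 205, 226, 226, 178, 155, 205, 219, 209, 189, 128, 72, 53]
30 319 122 [125, 180, 220, 227, 205, 171, 134, 120, 146, 175, 202, 218, 202, 168, 145]
32 319 125 [176, 215, 228, 187, 135, 128, 157, 160, 153, 135, 145, 189, 219, 198, 157]
34 319 127 [182, 223, 213, 161, 124, 155, 160, 159, 158, 155, 133, 168, 218, 203, 167]
36 319 130 [188, 221, 206, 149, 159, 163, 155, 153, 155, 155, 145, 165, 214, 211, 171]
38 319 133 [177, 211, 212, 179, 136, 156, 157, 161, 164, 222, 176, 192, 230, 200, 150]
40 319 136 [192, 183, 217, 210, 188, 156, 154, 194, 175, 180, 18
[... 244 characters left out ...]
143, 136, 133, 137, 150, 155, 157, 158]
48 319 146 [235, 236, 233, 222, 180, 159, 152, 151, 152, 151, 155, 156, 156, 155, 202]
50 319 149 [235, 234, 235, 234, 233, 216, 162, 190, 157, 155, 160, 160, 157, 210, 233]
52 319 152 [144, 165, 185, 196, 217, 224, 217, 212, 206, 187, 196, 191, 191, 154, 132]
54 319 154 [145, 148, 146, 137, 152, 152, 149, 125, 134, 140, 135, 142, 143, 145, 140]
56 319 157 [57, 67, 83, 98, 109, 115, 109, 104, 101, 100, 96, 90, 87, 69, 59]
58 319 159 [69, 73, 72, 63, 57, 64, 60, 57, 62, 61, 59, 56, 58, 57, 59]
60 319 162 [129, 120, 116, 113, 111, 108, 104, 110, 108, 112, 116, 116, 115, 116, 120]
tip side [(28, 102), (32, 113), (36, 121), (40, 127), (44, 136), (48, 146)]
```

Eye spans r ≈ 26.5–46 mm (centre ≈ 36.5, home = 36.7): fully home, and the arm is clear. Hand in.

```bash
python3 -c "
from bench import arm
print(arm.hand_in())"
```

```text
the job is handed in; nothing more can be done
None
```

I handed the job in at about 46 s, with no result shown: I turned the nut to about 0.83 rad (by my measurement) to line up a slot with the cotter hole, laid the spanner on the bare bench left of the hub (lowered to about 10 mm and released), and pushed the pin home, its eye measured about 36.5 mm from the stud axis against 36.7 mm fully home; I did not recheck the other things on the bench.

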